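Hold the displacement sensor's slide at its red calibration mark

ROBOT

A 6-joint arm with a two-finger parallel gripper is mounted at the origin on the work surface. World frame = base frame: x ahead of the robot, y to its left, z up, the work surface at z = 0. Lengths are in m, angles in rad, forces in N, time in s.
With the tool pointing down it reaches from about 0.3 to 0.825 m from the base axis. Payload 5.4 kg.
Tool frame: the origin (TCP) lies at the very end of the fingers, on their centre line; the grasp point (between the pads) lies 19 mm behind it; z points along the fingers, y is the direction in which the jaws open and shut (so a half turn about z gives the same grasp; the last joint's range is limited). The gripper opens to 92 mm and grips with 3 to 60 N. Pads are 20 mm wide; open, the fingers measure 128 mm over their backs; the gripper's body (75 mm by 189 mm) begins 69 mm behind the grasp point.
Start: joints at [-1.322, 0.158, 1.597, -0, 1.386, -0.21], TCP at [0.255, -0.516, 0.215] pointing down, gripper open.
Joint ranges: [-2.91, 2.91], [-0.94, 2.29], [0.18, 2.7], [-1.29, 4.43], [0.17, 2.64], [-3, 3]. Speed limits (rad/s): [2.57, 2.57, 3.14, 3.14, 3.14, 3.14].

INTERFACE

Orientations are given as a unit quaternion [w, x, y, z].
In Python, from rig import manip gives the robot as it stands. The module is installed in compiled form; this text tells all that it offers.
- The arm moves only by the tool apply_moves, never from a script. Its argument "motion" is a list of rows, each an object with "gripper": the finger opening in mm, from 0 to 91.9; "translation": the shift along the tool's x, y, z in mm, a list of three; "turn": the turn about the tool's z in rad. A call has 1 to 8 rows; each row shifts and turns the commanded pose from where the row before left it, along the tool's axes as they then stand; what a row does not reach is not made up. A row lasts 1/12 s, in which the tool goes at most 41.7 mm and 7.16 degrees, less where a joint would pass 70% of its speed; a pose out of reach is approached as far as the arm can. A call with a gripper value outside its range is refused whole. The fingers move at their own pace and stop on an object; the grip force is fixed at half the most. Time passes only in rows, so rows that do not move let the fingers close. It gives the time, the measured TCP pose, the force and the opening at its end, in the units of the state.
- manip.state(): the state, without advancing time (a new reading comes with each control period).
- manip.snapshot(name): name is "side" or "top" or "wrist"; returns a dict with "frame" (384x512x3 uint8, red, green, blue), "z_map" (384x512 float32, m along the optical axis (not along the pixel's ray), 0 where there is no reading), "mtx" (3x3 intrinsics, pixels), "k1" (the pictures are not rectified: a ray, as slopes to the right and down, at radius r is drawn at 1 + k1 r^2 times it, then the intrinsics apply), "R" (3x3) and "t" (3): a world point X has camera coordinates R X + t. Camera axes: x right, y down, z forward; pixel columns grow to the right and rows downward; lengths in m; the calibration is good to about 2 mm. A picture is of the moment at which its call begins.
- manip.close_job(): hands the job in, once; it reports no verdict.
The state is a dict: "t": time; "q": joint angles; "dq": joint speeds; "joint_efforts": joint torques, N m; "ee_pos": TCP position; "eef_rot": TCP orientation; "wrist_force": force on the tool from outside, world axes, zero at the start; "wrist_torque": the same for the moment, N m; "opening": finger opening in m.
Only numpy, scipy, OpenCV 4.12 (cv2) and the standard library are available. Lean on these libraries where they do the work, as an engineer would, in place of code of your own. Each camera call takes 0.05 s, during which the arm holds its last target.

TASK

Take the orange-headed pull pin from its holder and push its steel end down through the eye of the sensor's spring-return slide while the slide is still home, so that the end stands out well below the eye. Then pull the slide out with the pin until the black pointer stands opposite the red mark (not the blue one) and keep it there: the program finishes while the gripper is still holding the pin, with the pin upright and the slide still at the mark. Leave the other things on the table where they are.

Things in the scene. Friction and masses are not known exactly. Their poses are not given: they have to be found in the camera images.
- bench: Fixed bench: blue base 300 x 150 x 12 mm (x -100 to +200 mm), sensor tube on top (x +60 to +184 mm, clamp tops 82 mm high). Origin on the table under the eye's axis at home; z up; the slide is pulled out along the bench's -x, roughly towards the robot. A white-topped scale stands on the +y side (x -90 to +20, y +45 to +71, top 55 mm above the table).
- slide: Spring-return slide: 8 mm rod, square steel lug 30 x 30 x 8 mm (faces 54 and 62 mm above the table), black pointer. Origin at table level under the eye's axis, axes as the bench's. It slides only along the bench's x: home is the bench's origin, out is -x, up to 75 mm. The spring pulls it home with 2 N at home plus 1 N per 10 mm.
- eye (a point): Centre of the upright round through hole (12 mm diameter, slightly chamfered) in the slide's lug, at mid-thickness, 58 mm above the table. Free space below it for 42 mm down to the base plate. The axes are the bench's.
- pointer (a point): Tip of the slide's black pointer, 51 mm to the +y side of the eye, 59 mm above the table; it moves with the slide along the scale. The axes are the bench's.
- red_mark: Red marker block on the scale, 8 mm wide along the bench's x, 18 mm across, 8 mm high, fixed at 22 to 58 mm out from home. Origin: centre of its underside, 55 mm above the table; axes as the bench's. The slide is at the mark when the pointer tip is level with this block's centre along the bench's x.
- blue_mark: Blue marker block of the same size on the same scale, at another distance (nearer or farther): not the one wanted. Origin: centre of its underside.
- holder: Grey holder block 70 x 70 x 50 mm, fixed, on the left or on the right of the bench, with one 12 mm through hole in the middle in which the pull pin stands. Origin: centre of its underside.
- pin: Pull pin, 92 mm long, about 60 g: steel shank 8 mm diameter, 44 mm long, last 6 mm conical, under an orange square head 22 x 22 mm, 48 mm high. Origin at the shank's end (tip); z along the pin to the head, x and y square to the head's faces. It starts upright in the holder, the head's underside on the holder's top.
- pin_grip (a point): Centre of the pin's orange head, 68 mm above the tip of the shank along the pin, 24 mm above the head's underside. The axes are the pin's.
- pin_tip (a point): Lower end of the pin's steel shank. The axes are the pin's.
- multimeter: Bystander: yellow and black handheld meter lying flat, 150 x 78 x 36 mm (46 mm with its dial), on the side of the bench where the holder is not. Origin: centre of its underside.
- screwdriver: Bystander: screwdriver lying on the table in front of the bench, 170 mm long.
- adaptor: Bystander: small black plug adaptor, 60 x 22 x 18 mm, on the table in front of the bench.
Not all that is in view belongs to the job. There is more than one size of the pin; the one meant has the size given above.

How it is judged:
On the way, in this order (a step that is already met when the one before it is completed fails the run):
1. the pin's end is through the eye, at least 6 mm out below the lug, with the slide still within 10 mm of home (z of pin_tip in the frame of eye below -0.01 m and horizontal distance between pin_tip and eye below 0.012 m and x of pointer in the frame of bench above -0.01 m), for 0.2 s.
2. the pin has pulled the slide's pointer to the red mark (within 4 mm) and kept it there for half a second (z of pin_tip in the frame of eye below -0.01 m and horizontal distance between pin_tip and eye below 0.015 m and x of pointer in the frame of red_mark between -0.004 and 0.004 m), for 0.5 s.
At the end, for the whole second after the job is handed in: The gripper still holds the pin (grip over 3 N); the pin is through the eye with its end at least 6 mm below the lug, within 0.3 rad of upright, and itself holds the slide against its spring (over 1.5 N), at rest, with the pointer within 4 mm of the red mark's centre along the scale (all of step 2 and angle between pin's own z axis and vertical below 0.3 rad and contact force between pin and slide above 1.5 N and contact force between the fingers and pin above 3 N and linear speed of slide below 0.02 m/s); the arm keeps its last pose, push and grip.
It fails at once if the multimeter, the screwdriver or the adaptor is moved by more than 30 mm (distance of any of multimeter, screwdriver, adaptor from where it was at the start of the episode above 0.03 m).
It also fails if it takes over 48 s, if anything falls off the work surface, if the arm or the gripper's body presses on something with over 40 N, if the wrist force passes 120 N, or if a joint passes its speed limit or range.

## Working session

There is one attempt and no reset: what is moved stays moved. The work goes in short steps, Python scripts to look and compute and a tool call to move; the robot and the scene stay as the last step left them, time stands still between calls to the robot, and variables do not carry over. Pictures are saved under pics/ and viewed, and the job is handed in when it is done.

Besides the shell and the picture viewer there is one more tool, called after ">>>" in YAML: its name, and indented under it one key for each argument. apply_moves: Moves the arm, as the interface text tells. Its arguments: {"type":"object","properties":{"motion":{"type":"array"}},"required":["motion"]}

```bash
mkdir -p pics
cat > h.py <<'E'
import numpy as np, cv2
from rig import manip
def snap(n,fn):
    s=manip.snapshot(n); np.savez('pics/'+fn+'.npz',**s)
    cv2.imwrite('pics/'+fn+'.png',cv2.cvtColor(s['frame'],cv2.COLOR_RGB2BGR)); return s
def load(fn): return dict(np.load('pics/'+fn+'.npz'))
def ray(s,u,v):
    K=s['mtx']; k=float(s['k1'])
    d=np.array([(u-K[0,2])/K[0,0],(v-K[1,2])/K[1,1]]); x=d.copy()
    for _ in range(30): x=d/(1+k*(x@x))
    R=s['R']; return -R.T@s['t'], R.T@np.array([x[0],x[1],1.])
def onz(s,u,v,z):
    o,d=ray(s,u,v); return o+d*(z-o[2])/d[2]
def dep(s,u,v):
    o,d=ray(s,u,v); return o+d*float(s['z_map'][int(round(v)),int(round(u))])
def tri(a,b):
    (o,d),(p,e)=a,b
    A=np.stack([d,-e],1); t=np.linalg.lstsq(A,p-o,rcond=None)[0]
    x,y=o+d*t[0],p+e*t[1]; return (x+y)/2,np.linalg.norm(x-y)
def proj(s,X):
    c=s['R']@np.asarray(X)+s['t']; x=c[:2]/c[2]; x=x*(1+float(s['k1'])*(x@x)); return x*np.diag(s['mtx'])[:2]+s['mtx'][:2,2]
E
python3 - <<'E'
from h import *
for n in ['side','top','wrist']:
    s=snap(n,n+'0'); print(n,-s['R'].T@s['t'],s['R'][2],s['k1'],s['mtx'][0,0])
st=manip.state(); print(st)
E
```

```text
side [0.29879309 0.72379147 0.73080117] [ 0.21112158 -0.70185007 -0.68031916] 0.04057520291856323 414.6245947834094
top [0.40620226 0.02873347 1.23790759] [ 0.0781841   0.00574898 -0.99692236] 0.013178193349090936 490.2172478358602
wrist [ 0.32559867 -0.47988476  0.38417646] [-0.24979412 -0.1217518  -0.96061407] 0.013049405017079279 339.8462381456876
{'t': 0.15, 'q': array([-1.32209143e+00,  1.58939024e-01,  1.59789735e+00, -2.34560399e-05,
        1.38621826e+00, -2.10119688e-01]), 'dq': array([-0.00248434, -0.0018139 , -0.00226356,  0.00174605, -0.00067113,
        0.00093612]), 'joint_efforts': array([-8.27321783e-04, -3.85918164e+01, -3.22433424e+01,  7.01183779e-02,
        3.51383945e-02, -8.40827670e-05]), 'ee_pos': array([ 0.25450869, -0.51507603,  0.21384843]), 'eef_rot': array([-7.30635943e-04,  9.73799460e-01,  2.27407295e-01, -2.56269928e-05]), 'wrist_force': array([0.56214724, 0.03334358, 0.24515378]), 'wrist_torque': array([-0.04103158, -0.03271336,  0.03534746]), 'opening': 0.09160808812248246}
```

View pics/top0.png

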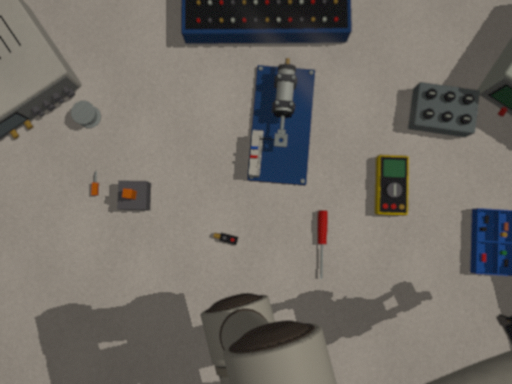

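View pics/side0.png

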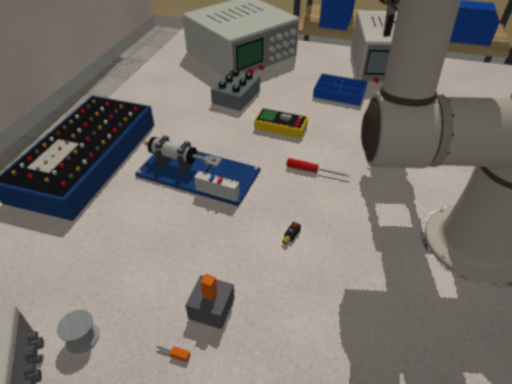

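View pics/wrist0.png

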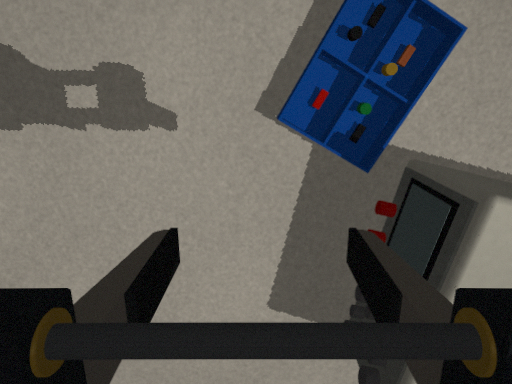

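The top view shows the holder with the orange head at about (129,194), the lug at (281,140), the scale around (257,150), the smaller pin lying at (94,188), the meter at (392,186), the screwdriver at (321,240) and the adaptor at (226,238). I'll zoom in on the bench and holder next.

Run:
```python
from h import *
t=cv2.imread('pics/top0.png'); s=cv2.imread('pics/side0.png')
a=cv2.resize(t[55:190,235:330],None,fx=4,fy=4,interpolation=cv2.INTER_CUBIC)
b=cv2.resize(t[165:225,80:165],None,fx=4,fy=4,interpolation=cv2.INTER_CUBIC)
c=np.zeros((540,740,3),np.uint8);c[:540,:380]=a;c[:240,390:730]=b;cv2.imwrite('pics/topz.png',c)
cv2.imwrite('pics/sidez.png',cv2.resize(s[130:210,130:270],None,fx=5,fy=5,interpolation=cv2.INTER_CUBIC))
```

```text
(no output)
```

View pics/topz.png

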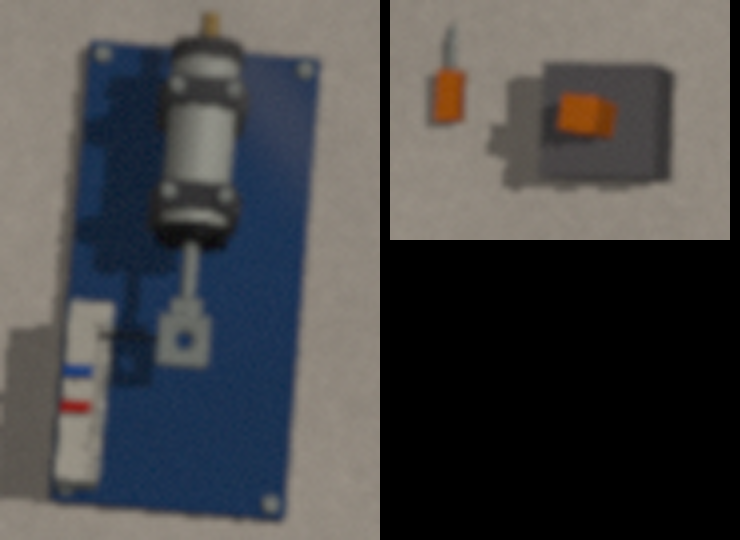

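View pics/sidez.png

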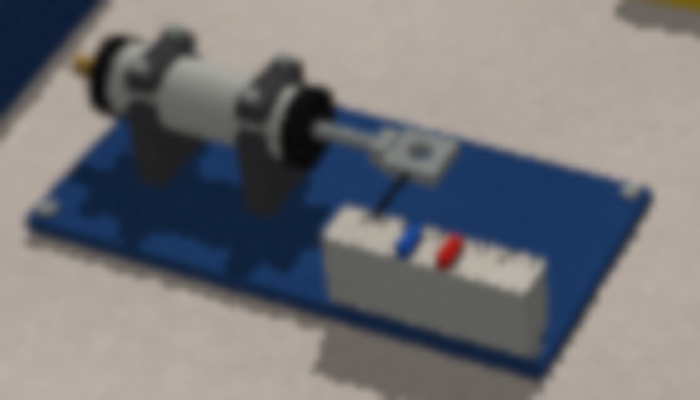

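```bash
python3 - <<'E'
from h import *
T=load('top0');S=load('side0')
print('eye tri',tri(ray(T,281,140),ray(S,214,160.4)),onz(T,281,140,.062),onz(S,214,160.4,.062))
print('red',tri(ray(T,253.5,156.7),ray(S,220.2,179.2)),onz(T,253.5,156.7,.063)); print('blue',onz(T,254.25,147.75,.063))
# bench corners base z=.012, zoom coords
for u,v in [(88,43),(320,60),(284,520),(52,500)]: print('corner',onz(T,u/4+235,v/4+55,.012))
for n,s in (('T',T),('S',S)):
    hsv=cv2.cvtColor(s['frame'],cv2.COLOR_RGB2HSV)
    m=cv2.inRange(hsv,(4,150,60),(18,255,255))
    k,l,st,c=cv2.connectedComponentsWithStats(m)
    for i in range(1,k):
        if st[i,4]>8: print(n,st[i],c[i])
print('pin head top', onz(T,127,193.75,.098))
# holder top corners (zoom)
for u,v in [(543,63),(655,67),(655,180),(541,180)]: print(onz(T,(u-390)/4+80,v/4+165,.05), dep(T,(u-390)/4+80,v/4+165))
E
python3 - <<'E'
import cv2
s=cv2.imread('pics/side0.png')
cv2.imwrite('pics/sidez2.png',cv2.resize(s[265:370,150:250],None,fx=5,fy=5,interpolation=cv2.INTER_CUBIC))
E
```

```text
eye tri (array([ 0.63387873, -0.03385356,  0.06085969]), np.float64(0.001346236426546921)) [ 0.63299903 -0.03396925  0.062     ] [ 0.63400189 -0.03250963  0.062     ]
red (array([0.59241296, 0.03302047, 0.06456696]), np.float64(0.0007140684376870509)) [0.59231205 0.03293329 0.063     ]
blue [0.61417911 0.03101828 0.063     ]
corner [0.83517033 0.02310428 0.012     ]
corner [ 0.82303401 -0.12501801  0.012     ]
corner [ 0.52797044 -0.0983656   0.012     ]
corner [0.54133112 0.04721272 0.012     ]
T [ 91 183   7  12  76] [ 94.23684211 188.57894737]
T [122 188  15  11 128] [128.53125 193.5    ]
T [505 224   2   5  10] [505.5 226. ]
S [201 274  16  26 319] [208.45768025 286.62068966]
S [170 347  19  15 192] [179.49479167 353.75520833]
pin head top [0.50096072 0.32854913 0.098     ]
[0.53685766 0.36299802 0.05      ] [0.53648242 0.36203802 0.05341163]
[0.53407711 0.2947053  0.05      ] [0.53418793 0.2949358  0.04897053]
[0.46515514 0.29383578 0.05      ] [ 4.67644580e-01  3.05030439e-01 -1.62587859e-04]
[0.46549026 0.36299223 0.05      ] [0.46792664 0.37672827 0.00118405]
```

View pics/sidez2.png

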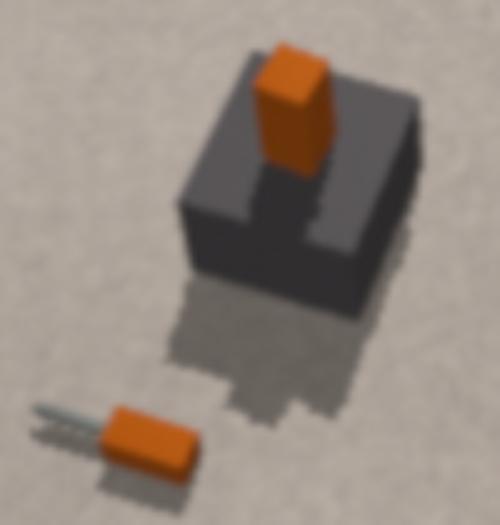

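>>> apply_moves:
  motion:
    - {"gripper": 70, "translation": [0, 0, 0], "turn": -0.124}
    - {"gripper": 70, "translation": [0, 0, 0], "turn": -0.124}
    - {"gripper": 70, "translation": [0, 0, 0], "turn": -0.124}
    - {"gripper": 70, "translation": [0, 0, 0], "turn": -0.124}
    - {"gripper": 70, "translation": [0, 0, 0], "turn": -0.124}
    - {"gripper": 70, "translation": [0, 0, 0], "turn": -0.124}
    - {"gripper": 70, "translation": [0, 0, 0], "turn": -0.124}
    - {"gripper": 70, "translation": [0, 0, 0], "turn": -0.124}

```text
t: 0.82
ee_pos: [0.2545, -0.5153, 0.2142]
eef_rot: [-0.0, 0.746, 0.666, 0.0]
wrist_force: [-0.7, -0.2, 0.4]
opening: 0.0702
```

>>> apply_moves:
  motion:
    - {"gripper": 70, "translation": [0, 0, 0], "turn": -0.12}
    - {"gripper": 70, "translation": [0, 0, 0], "turn": 0}
    - {"gripper": 70, "translation": [0, 0, 0], "turn": 0}

```text
t: 1.07
ee_pos: [0.2546, -0.5154, 0.2143]
eef_rot: [-0.0, 0.708, 0.706, 0.0]
wrist_force: [-0.7, -1.3, 0.3]
opening: 0.0697
```

>>> apply_moves:
  motion:
    - {"gripper": 70, "translation": [26.6, 21.6, -2.2], "turn": 0}
    - {"gripper": 70, "translation": [26.6, 21.6, -2.2], "turn": 0}
    - {"gripper": 70, "translation": [26.6, 21.6, -2.2], "turn": 0}
    - {"gripper": 70, "translation": [26.6, 21.6, -2.2], "turn": 0}
    - {"gripper": 70, "translation": [26.6, 21.6, -2.2], "turn": 0}
    - {"gripper": 70, "translation": [26.6, 21.6, -2.2], "turn": 0}
    - {"gripper": 70, "translation": [26.6, 21.6, -2.2], "turn": 0}
    - {"gripper": 70, "translation": [26.6, 21.6, -2.2], "turn": 0}

```text
t: 1.73
ee_pos: [0.4282, -0.3012, 0.2323]
eef_rot: [0.0, 0.708, 0.706, 0.0]
wrist_force: [0.5, -0.7, 0.9]
opening: 0.0697
```

>>> apply_moves:
  motion:
    - {"gripper": 70, "translation": [26.6, 21.6, -2.2], "turn": 0}
    - {"gripper": 70, "translation": [26.6, 21.6, -2.2], "turn": 0}
    - {"gripper": 70, "translation": [26.6, 21.6, -2.2], "turn": 0}
    - {"gripper": 70, "translation": [26.6, 21.6, -2.2], "turn": 0}
    - {"gripper": 70, "translation": [26.6, 21.6, -2.2], "turn": 0}
    - {"gripper": 70, "translation": [26.6, 21.6, -2.2], "turn": 0}
    - {"gripper": 70, "translation": [0, 0, 0], "turn": 0}
    - {"gripper": 70, "translation": [0, 0, 0], "turn": 0}

```text
t: 2.4
ee_pos: [0.5575, -0.1419, 0.2452]
eef_rot: [-0.0, 0.707, 0.707, -0.0]
wrist_force: [0.0, 0.3, -0.5]
opening: 0.0699
```

Run:
```python
from h import *
snap('wrist','w1')
```

```text
(no output)
```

View pics/w1.png

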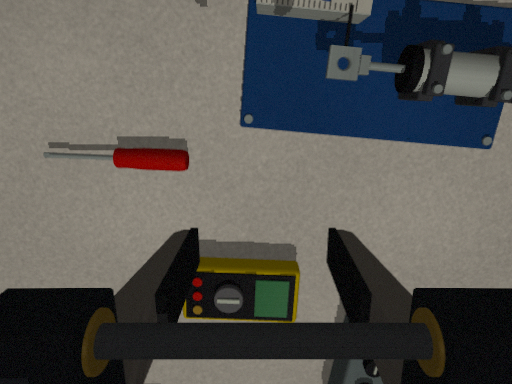

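The wrist image shows the lug at (345,63) with the eye in it. The marks are just outside the top edge, so I'll move closer.

>>> apply_moves:
  motion:
    - {"gripper": 70, "translation": [30, 12, 0], "turn": 0}
    - {"gripper": 70, "translation": [30, 12, 0], "turn": 0}
    - {"gripper": 70, "translation": [20, 11, 0], "turn": 0}
    - {"gripper": 70, "translation": [0, 0, 0], "turn": 0}
    - {"gripper": 70, "translation": [0, 0, 0], "turn": 0}
    - {"gripper": 70, "translation": [0, 0, 0], "turn": 0}

```text
t: 2.95
ee_pos: [0.5914, -0.0647, 0.2452]
eef_rot: [-0.0, 0.708, 0.706, -0.0]
wrist_force: [-1.0, -0.1, 0.8]
opening: 0.0699
```

Run:
```python
from h import *
snap('wrist','w2')
```

```text
(no output)
```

View pics/w2.png

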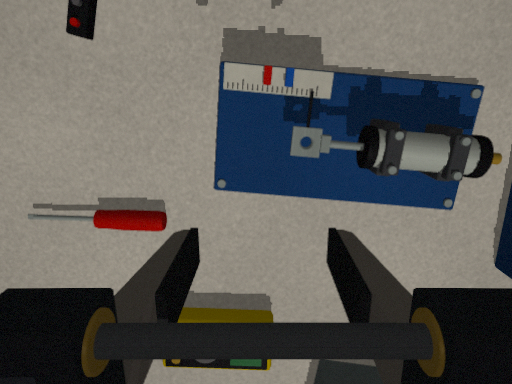

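Run:
```python
from h import *
a=cv2.imread('pics/w2.png');b=cv2.imread('pics/w1.png')
c=np.zeros((600,800,3),np.uint8)
c[:,:800]=0
A=cv2.resize(a[55:175,215:345],None,fx=5,fy=5,interpolation=cv2.INTER_CUBIC)[:600,:]
B=cv2.resize(b[40:85,320:350],None,fx=4,fy=4,interpolation=cv2.INTER_CUBIC)
c[:600,:650]=A; c[:180,660:780]=B
cv2.imwrite('pics/w2z.png',c)
```

```text
(no output)
```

View pics/w2z.png

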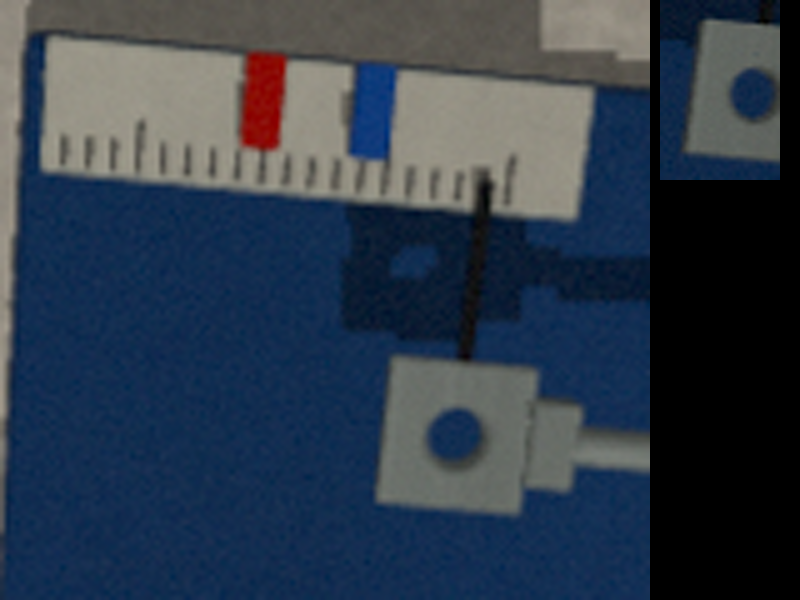

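Run:
```python
from h import *
W=load('w2');V=load('w1');T=load('top0')
e=(305.8,141.8)
print('cam',-W['R'].T@W['t'])
print('eye tri',tri(ray(W,*e),ray(V,342.6,63.4)),tri(ray(W,*e),ray(T,280.6,139.6)))
E=onz(W,*e,.062); print('eye W',E,'depth of lug',dep(W,e[0]-10,e[1]))
z=lambda u,v:((u+.5)/5-.5+215,(v+.5)/5-.5+55)
R=onz(W,*z(264,101),.063);B=onz(W,*z(374,111),.063);P=onz(W,*z(483,182),.059)
print('red',R,'blue',B,'ptr',P)
c=[onz(W,*z(*p),.062)[:2] for p in [(390,357),(538,370),(521,515),(377,500)]]
print('lug sides',c, (c[0]+c[1]+c[2]+c[3])/4)
d=(c[1]-c[0]+c[2]-c[3]);print('yaw lug',np.arctan2(d[1],d[0]))
# base corners
b=[onz(W,*p,.012)[:2] for p in [(221,62),(484,85),(453,210),(214,189)]];print(b)
q=onz(W,*z(48,37),.055)-0;r=onz(W,*z(593,87),.055);d=r-q;print('scale edge',q,r,np.linalg.norm(d[:2]),np.arctan2(d[1],d[0]))
for yaw in (-.085,-.09,-.08):
  x=np.array([np.cos(yaw),np.sin(yaw)]); print(yaw,(R-E)[:2]@x*1e3,(B-E)[:2]@x*1e3,(P-E)[:2]@x*1e3)
```

```text
cam [0.59196029 0.01472456 0.41560134]
eye tri (array([ 0.63702967, -0.0335381 ,  0.05702422]), np.float64(0.00039618758581612965)) (array([ 0.63781938, -0.03445168,  0.04619697]), np.float64(0.0019402519151753696))
eye W [ 0.63658495 -0.03294971  0.062     ] depth of lug [ 0.62615375 -0.03284214  0.06259011]
red [0.59661832 0.03272553 0.063     ] blue [0.61821142 0.03081849 0.063     ] ptr [0.64066054 0.01746682 0.059     ]
lug sides [array([ 0.62252494, -0.01677576]), array([ 0.65295249, -0.01949002]), array([ 0.65080158, -0.04955487]), array([ 0.62046627, -0.04629558])] [ 0.63668632 -0.03302906]
yaw lug -0.09799422043019783
[array([0.54576643, 0.04881372]), array([0.84104641, 0.0232809 ]), array([ 0.82955788, -0.12541344]), array([ 0.53170352, -0.09745682])]
scale edge [0.55386031 0.04517834 0.055     ] [0.66247764 0.0355652  0.055     ] 0.10904189936578398 -0.08827469422083148
-0.085 -45.39802032570942 -23.720970946335335 -0.21937306969101925
-0.09 -45.70767683406054 -24.03056365104592 -0.4722718877238564
-0.08 -45.087228869214634 -23.410785218586557 0.03353123265713577
```

>>> apply_moves:
  motion:
    - {"gripper": 70, "translation": [34, -11, 0], "turn": 0}
    - {"gripper": 70, "translation": [34, -11, 0], "turn": 0}
    - {"gripper": 70, "translation": [34, -11, 0], "turn": 0}
    - {"gripper": 70, "translation": [34, -11, 0], "turn": 0}
    - {"gripper": 70, "translation": [34, -11, 0], "turn": 0}
    - {"gripper": 70, "translation": [34, -11, 0], "turn": 0}
    - {"gripper": 70, "translation": [34, -11, 0], "turn": 0}
    - {"gripper": 70, "translation": [34, -11, 0], "turn": 0}

```text
t: 3.67
ee_pos: [0.5035, 0.2088, 0.2456]
eef_rot: [0.0, 0.708, 0.706, 0.0]
wrist_force: [0.1, 0.1, -0.0]
opening: 0.07
```

>>> apply_moves:
  motion:
    - {"gripper": 70, "translation": [0, 0, 0], "turn": 0}
    - {"gripper": 70, "translation": [0, 0, 0], "turn": 0}
    - {"gripper": 70, "translation": [0, 0, 0], "turn": 0}

```text
t: 3.92
ee_pos: [0.5044, 0.2074, 0.2454]
eef_rot: [0.0, 0.708, 0.707, -0.0]
wrist_force: [0.7, 0.5, -0.2]
opening: 0.0697
```

Run:
```python
from h import *
snap('wrist','w3')
```

```text
(no output)
```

View pics/w3.png

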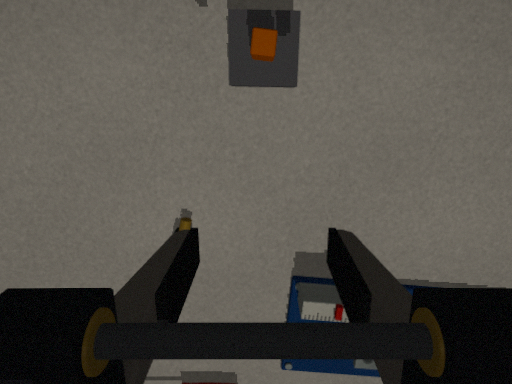

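>>> apply_moves:
  motion:
    - {"gripper": 70, "translation": [30, 0, 0], "turn": 0}
    - {"gripper": 70, "translation": [30, 0, 0], "turn": 0}
    - {"gripper": 70, "translation": [0, 0, 0], "turn": 0}
    - {"gripper": 70, "translation": [0, 0, 0], "turn": 0}
    - {"gripper": 70, "translation": [0, 0, 0], "turn": 0}

```text
t: 4.38
ee_pos: [0.5046, 0.2672, 0.2452]
eef_rot: [0.0, 0.708, 0.707, -0.0]
wrist_force: [-1.0, 0.3, 0.6]
opening: 0.07
```

Run:
```python
from h import *
snap('wrist','w4')
a=cv2.imread('pics/w4.png');b=cv2.imread('pics/w3.png')
c=np.zeros((600,800,3),np.uint8)
A=cv2.resize(a[50:170,210:310],None,fx=5,fy=5,interpolation=cv2.INTER_CUBIC)
B=cv2.resize(b[20:70,240:290],None,fx=5,fy=5,interpolation=cv2.INTER_CUBIC)
c[:600,:500]=A; c[:250,510:760]=B
cv2.imwrite('pics/w4z.png',c)
```

```text
(no output)
```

View pics/w4z.png

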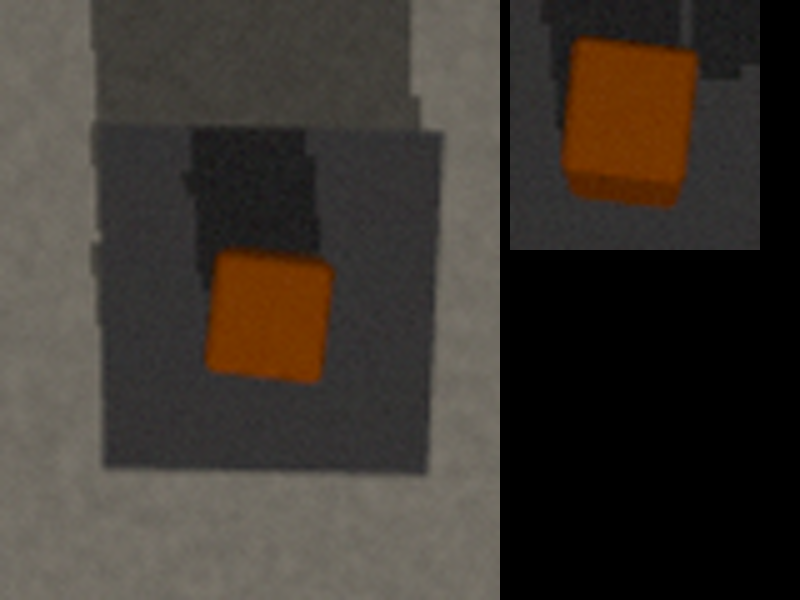

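Run:
```python
from h import *
W=load('w4');V=load('w3');S=load('side0');T=load('top0')
zw=lambda u,v:((u+.5)/5-.5+210,(v+.5)/5-.5+50)
zv=lambda u,v:((u-510+.5)/5-.5+240,(v+.5)/5-.5+20)
P=[(216,256),(333,266),(321,383),(208,372)];Q=[(574,40),(698,53),(685,188),(565,173)]
C=[]
for p,q in zip(P,Q):
    X,e=tri(ray(W,*zw(*p)),ray(V,*zv(*q)));C.append(X);print(X,e)
print('mean',np.mean(C,0))
D=np.array([onz(W,*zw(*p),.098) for p in P]);print(D,D.mean(0))
d=D[1]-D[0]+D[2]-D[3];print('yaw',np.arctan2(d[1],d[0]));d=D[0]-D[3]+D[1]-D[2];print('yaw',np.arctan2(-d[0],d[1]),'sizes',np.linalg.norm(D[1]-D[0]),np.linalg.norm(D[2]-D[1]))
print('side/top',tri(ray(S,208.4,279.6),ray(T,127,193.5)),'dep',dep(W,*zw(270,320)))
c=[onz(W,*zw(*p),.05) for p in [(97,124),(441,131),(428,473),(104,467)]];print('holder',np.mean(c,0))
print('tri w/side',tri(ray(S,208.4,279.6),ray(W,*zw(269.5,319))))
```

```text
[0.49634907 0.34080972 0.09879667] 0.0001323766331049917
[0.51746421 0.33900487 0.09740179] 0.00014916147448062978
[0.51554737 0.31789539 0.09419   ] 0.00013106967150781484
[0.49455037 0.32013516 0.09647928] 3.066274962961555e-05
mean [0.50597776 0.32946128 0.09671693]
[[0.49626083 0.34079523 0.098     ]
 [0.51736636 0.33901999 0.098     ]
 [0.51535805 0.31823792 0.098     ]
 [0.4945851  0.32026197 0.098     ]] [0.50589258 0.32957878 0.098     ]
yaw -0.09047423940001599
yaw -0.08893368649533993 sizes 0.02118005074402305 0.02087887797284899
side/top (array([0.50263578, 0.329038  , 0.0973901 ]), np.float64(0.002147506469751818)) dep [0.50598122 0.32958125 0.0986314 ]
holder [0.50561772 0.33027949 0.05      ]
tri w/side (array([0.50496765, 0.3291116 , 0.0963555 ]), np.float64(0.00213336497713191))
```

>>> apply_moves:
  motion:
    - {"gripper": 60, "translation": [31, 0, 0], "turn": 0}
    - {"gripper": 60, "translation": [31, 0, 0], "turn": 0.09}
    - {"gripper": 60, "translation": [0, 0, 30], "turn": 0}
    - {"gripper": 60, "translation": [0, 0, 30], "turn": 0}
    - {"gripper": 60, "translation": [0, 0, 30], "turn": 0}
    - {"gripper": 60, "translation": [0, 0, 30], "turn": 0}
    - {"gripper": 60, "translation": [0, 0, 0], "turn": 0}
    - {"gripper": 60, "translation": [0, 0, 0], "turn": 0}

```text
t: 5.1
ee_pos: [0.5033, 0.3293, 0.1242]
eef_rot: [-0.001, 0.739, 0.674, -0.002]
wrist_force: [0.5, -0.1, 0.0]
opening: 0.0602
```

>>> apply_moves:
  motion:
    - {"gripper": 60, "translation": [0, 0, 25], "turn": 0}
    - {"gripper": 60, "translation": [0, 0, 25], "turn": 0}
    - {"gripper": 60, "translation": [0, 0, 15], "turn": 0}
    - {"gripper": 60, "translation": [0, 0, 0], "turn": 0}
    - {"gripper": 60, "translation": [0, 0, 0], "turn": 0}
    - {"gripper": 60, "translation": [0, 0, 0], "turn": 0}

```text
t: 5.6
ee_pos: [0.5062, 0.3314, 0.0635]
eef_rot: [0.001, 0.738, 0.674, 0.002]
wrist_force: [0.2, 0.3, 0.1]
opening: 0.0599
```

Run:
```python
from h import *
snap('wrist','w5');snap('side','s5');s=cv2.imread('pics/s5.png');w=cv2.imread('pics/w5.png')
c=np.zeros((600,800,3),np.uint8);c[:384,:512]=w
c[:,512:]=0
z=cv2.resize(s[250:330,160:256],None,fx=3,fy=3,interpolation=cv2.INTER_CUBIC);c[:240,512:800]=z
cv2.imwrite('pics/w5z.png',c)
```

```text
(no output)
```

View pics/w5z.png

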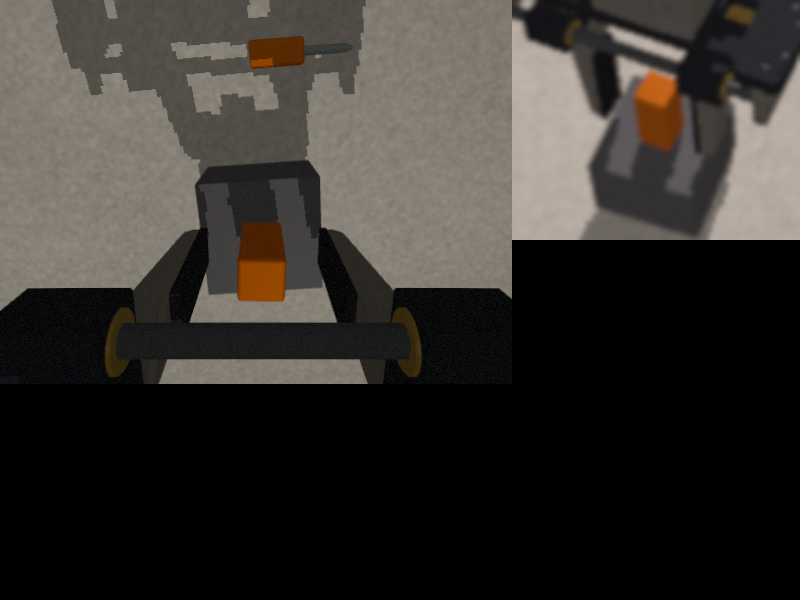

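The head sits between the fingers, centred at column 262 against the jaw centre at about 263, so I'm closing the gripper.

>>> apply_moves:
  motion:
    - {"gripper": 5, "translation": [0, 0, 0], "turn": 0}
    - {"gripper": 5, "translation": [0, 0, 0], "turn": 0}
    - {"gripper": 5, "translation": [0, 0, 0], "turn": 0}
    - {"gripper": 5, "translation": [0, 0, 0], "turn": 0}
    - {"gripper": 5, "translation": [0, 0, 0], "turn": 0}
    - {"gripper": 5, "translation": [0, 0, 0], "turn": 0}
    - {"gripper": 5, "translation": [0, 0, 0], "turn": 0}
    - {"gripper": 5, "translation": [0, 0, 0], "turn": 0}

```text
t: 6.37
ee_pos: [0.504, 0.3309, 0.0604]
eef_rot: [-0.0, 0.738, 0.675, 0.0]
wrist_force: [0.5, -0.1, 0.3]
opening: 0.0218
```

>>> apply_moves:
  motion:
    - {"gripper": 5, "translation": [0, 0, -20], "turn": 0}
    - {"gripper": 5, "translation": [0, 0, -30], "turn": 0}
    - {"gripper": 5, "translation": [0, 0, -30], "turn": 0}
    - {"gripper": 5, "translation": [0, 0, -20], "turn": 0}
    - {"gripper": 5, "translation": [0, 0, 0], "turn": 0}
    - {"gripper": 5, "translation": [0, 0, 0], "turn": 0}

```text
t: 6.87
ee_pos: [0.5046, 0.3311, 0.1611]
eef_rot: [0.0, 0.738, 0.675, 0.001]
wrist_force: [-0.4, -0.3, -0.5]
opening: 0.022
```

Run:
```python
from h import *
snap('wrist','w6');snap('side','s6');s=cv2.imread('pics/s6.png');w=cv2.imread('pics/w6.png')
c=np.zeros((384,800,3),np.uint8);c[:384,:512]=w
z=cv2.resize(s[210:330,160:256],None,fx=3,fy=3,interpolation=cv2.INTER_CUBIC);c[:360,512:800]=z
cv2.imwrite('pics/w6z.png',c);print(manip.state()['ee_pos'],manip.state()['opening'])
```

```text
[0.50281148 0.33035396 0.1581998 ] 0.021882749287128023
```

View pics/w6z.png

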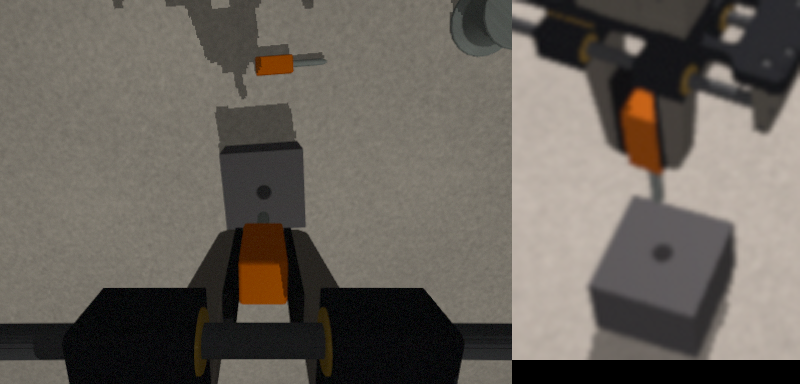

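Run:
```python
from h import *
w=cv2.imread('pics/w6.png');W=load('w6')
z=cv2.resize(w[180:235,235:295],None,fx=10,fy=10,interpolation=cv2.INTER_CUBIC)
z=cv2.convertScaleAbs(z,alpha=2);cv2.imwrite('pics/w6t.png',z)
```

```text
(no output)
```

View pics/w6t.png

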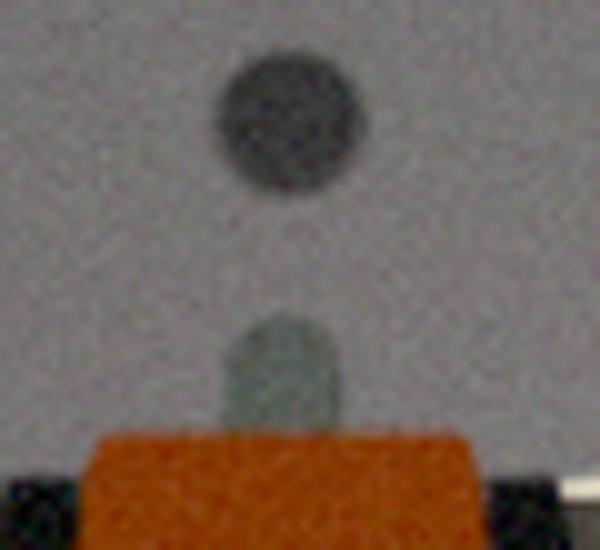

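Run:
```python
from h import *
W=load('w6');p=np.array([.5035,.3307,.1595])
tz=p[2]-.0544
H=onz(W,263.6,191.7,.05);print('hole',H)
for r in (212,213,214): print(onz(W,262.8,r,tz)-p)
print('cam-TCP',-W['R'].T@W['t']-p)
```

```text
hole [0.50589914 0.32990493 0.05      ]
[ 0.00163343  0.00010415 -0.0544    ]
[ 0.00156636 -0.00063949 -0.0544    ]
[ 0.00149917 -0.00138441 -0.0544    ]
cam-TCP [0.00813998 0.07929818 0.17207756]
```

>>> apply_moves:
  motion:
    - {"gripper": 5, "translation": [-31.8, 14.9, 0], "turn": 0}
    - {"gripper": 5, "translation": [-31.8, 14.9, 0], "turn": 0}
    - {"gripper": 5, "translation": [-31.8, 14.9, 0], "turn": 0}
    - {"gripper": 5, "translation": [-31.8, 14.9, 0], "turn": 0}
    - {"gripper": 5, "translation": [-31.8, 14.9, 0], "turn": 0}
    - {"gripper": 5, "translation": [-31.8, 14.9, 0], "turn": 0}
    - {"gripper": 5, "translation": [-31.8, 14.9, 0], "turn": 0}
    - {"gripper": 5, "translation": [-31.8, 14.9, 0], "turn": 0}

```text
t: 7.63
ee_pos: [0.5986, 0.0652, 0.1577]
eef_rot: [-0.002, 0.738, 0.675, -0.001]
wrist_force: [0.0, 0.7, -0.9]
opening: 0.022
```

>>> apply_moves:
  motion:
    - {"gripper": 5, "translation": [-31.8, 14.9, 0], "turn": 0}
    - {"gripper": 5, "translation": [-31.8, 14.9, 0], "turn": 0}
    - {"gripper": 5, "translation": [-31.8, 14.9, 0], "turn": 0}
    - {"gripper": 5, "translation": [0, 0, 5], "turn": 0}
    - {"gripper": 5, "translation": [0, 0, 5], "turn": 0}
    - {"gripper": 5, "translation": [0, 0, 5], "turn": 0}
    - {"gripper": 5, "translation": [0, 0, 0], "turn": 0}
    - {"gripper": 5, "translation": [0, 0, 0], "turn": 0}

```text
t: 8.3
ee_pos: [0.6347, -0.0307, 0.1441]
eef_rot: [-0.001, 0.738, 0.675, -0.001]
wrist_force: [-0.5, 0.3, 0.1]
opening: 0.0216
```

Run:
```python
from h import *
snap('wrist','w7');snap('side','s7');s=cv2.imread('pics/s7.png');w=cv2.imread('pics/w7.png')
c=np.zeros((540,800,3),np.uint8)
z=cv2.resize(w[150:240,220:300],None,fx=5,fy=5,interpolation=cv2.INTER_CUBIC);c[:450,:400]=cv2.convertScaleAbs(z,alpha=1.6)
z=cv2.resize(s[100:200,180:260],None,fx=5,fy=5,interpolation=cv2.INTER_CUBIC);c[:500,400:800]=z
cv2.imwrite('pics/w7z.png',c)
for i in range(3): print(manip.state()['ee_pos'],manip.state()['eef_rot'])
```

```text
[ 0.63559431 -0.03106772  0.14534104] [-1.34954327e-04  7.37680816e-01  6.75149609e-01 -2.39677787e-05]
[ 0.63559431 -0.03106772  0.14534104] [-1.34954327e-04  7.37680816e-01  6.75149609e-01 -2.39677787e-05]
[ 0.63559431 -0.03106772  0.14534104] [-1.34954327e-04  7.37680816e-01  6.75149609e-01 -2.39677787e-05]
```

View pics/w7z.png

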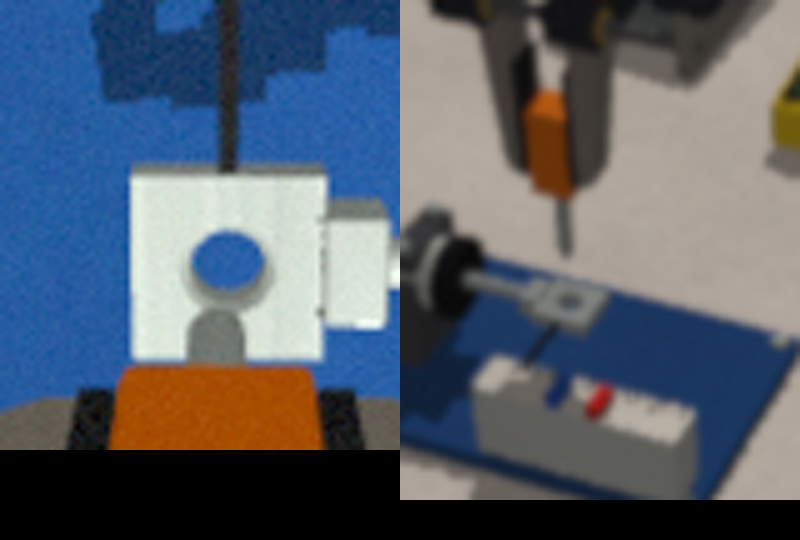

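View pics/w7.png

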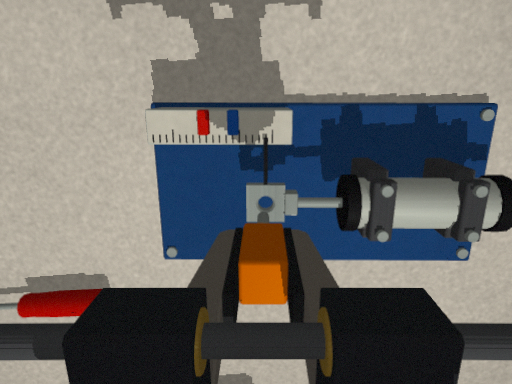

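Run:
```python
from h import *
W=load('w7');S=load('s7');p=np.array([.6352,-.0309,.1447])
E=onz(W,265.4,202.8,.062);tip=onz(W,262.8,213,p[2]-.0544)
yaw=-.0918;X=np.array([np.cos(yaw),np.sin(yaw)]);Y=np.array([-X[1],X[0]])
d=(E-tip)[:2];print(E,tip,d,'bench x,y mm',d@X*1e3,d@Y*1e3)
# side: tip zoom (567,255), eye (570,301)
z=lambda u,v:((u-400+.5)/5-.5+180,(v+.5)/5-.5+100)
T=ray(S,*z(567,254)); X3,e=tri(T,ray(W,262.8,213));print('tip tri',X3,e)
print('side eye',onz(S,*z(570,301),.062),'side tip',onz(S,*z(567,254),p[2]-.0544))
d=(onz(S,*z(570,301),.062)-onz(S,*z(567,254),p[2]-.0544))[:2];print(d,d@X*1e3,d@Y*1e3)
```

```text
[ 0.63685152 -0.03267061  0.062     ] [ 0.63501998 -0.03089639  0.0903    ] [ 0.00183154 -0.00177422] bench x,y mm 1.986473964119139 -1.5988532037170933
tip tri [ 0.63432689 -0.02966993  0.09564388] 0.0021259549099709525
side eye [ 0.6358422  -0.03447379  0.062     ] side tip [ 0.63640484 -0.03687028  0.0903    ]
[-0.00056264  0.00239649] -0.7799617553187381 2.334819759777578
```

>>> apply_moves:
  motion:
    - {"gripper": 5, "translation": [-1.3, 1.8, 7], "turn": 0}
    - {"gripper": 5, "translation": [0, 0, 7], "turn": 0}
    - {"gripper": 5, "translation": [0, 0, 7], "turn": 0}
    - {"gripper": 5, "translation": [0, 0, 0], "turn": 0}
    - {"gripper": 5, "translation": [0, 0, 0], "turn": 0}
    - {"gripper": 5, "translation": [0, 0, 0], "turn": 0}

```text
t: 8.9
ee_pos: [0.6375, -0.0337, 0.1243]
eef_rot: [-0.0, 0.738, 0.675, -0.0]
wrist_force: [-0.3, -1.4, -0.6]
opening: 0.0219
```

Run:
```python
from h import *
snap('wrist','w8');snap('side','s8');s=cv2.imread('pics/s8.png');w=cv2.imread('pics/w8.png')
c=np.zeros((540,800,3),np.uint8)
z=cv2.resize(w[150:240,220:300],None,fx=5,fy=5,interpolation=cv2.INTER_CUBIC);c[:450,:400]=cv2.convertScaleAbs(z,alpha=1.6)
z=cv2.resize(s[100:200,180:260],None,fx=5,fy=5,interpolation=cv2.INTER_CUBIC);c[:500,400:800]=z
cv2.imwrite('pics/w8z.png',c)
print(manip.state()['ee_pos'])
```

```text
[ 0.63779043 -0.03379464  0.12480806]
```

View pics/w8z.png

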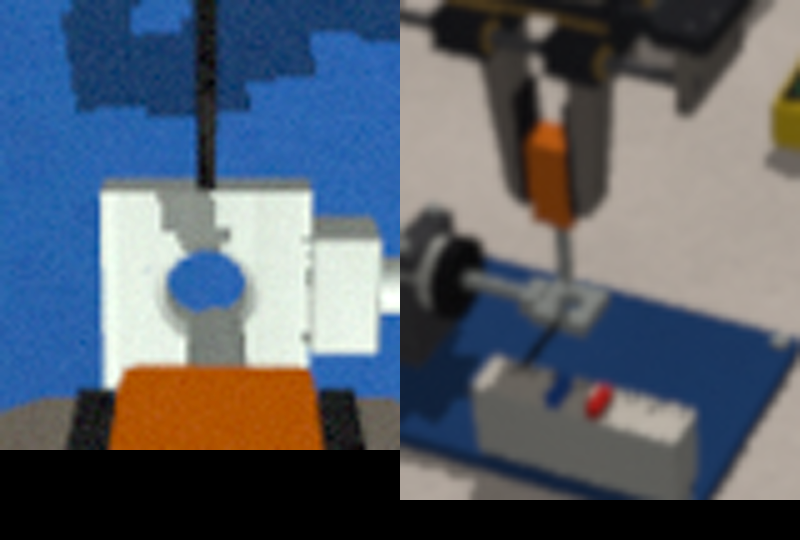

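Run:
```python
from h import *
W=load('w8')
z=lambda u,v:((u+.5)/5-.5+220,(v+.5)/5-.5+150)
yaw=-.0918;X=np.array([np.cos(yaw),np.sin(yaw)]);Y=np.array([-X[1],X[0]])
c=[onz(W,*z(*p),.062) for p in [(101,190),(311,190)]]
E=(c[0]+c[1])/2; E[:2]-=Y*.015
print('eye from lug edge',E,'from hole',onz(W,*z(206,291),.062), np.linalg.norm(c[1]-c[0]))
for tz in (.069,.0705,.072):
  for r in (313,318):
    tip=onz(W,*z(216,r),tz); d=(E-tip)[:2];print(tz,r,tip,'mm',d@X*1e3,d@Y*1e3)
```

```text
eye from lug edge [ 0.63658627 -0.03282559  0.062     ] from hole [ 0.63657644 -0.03294673  0.062     ] 0.02981230564268978
0.069 313 [ 0.63792873 -0.03396919  0.069     ] mm -1.4416427121977449 1.015720144764115
0.069 318 [ 0.63786176 -0.03471117  0.069     ] mm -1.442975909108591 1.7607118364196421
0.0705 313 [ 0.63797503 -0.03344245  0.0705    ] mm -1.4394616823208526 0.4869573150990876
0.0705 318 [ 0.63790851 -0.0341795   0.0705    ] mm -1.4407860208337682 1.2269989255639717
0.072 313 [ 0.63802133 -0.03291572  0.072     ] mm -1.4372806524440693 -0.04180551456596393
0.072 318 [ 0.63795525 -0.03364783  0.072     ] mm -1.4385961325589445 0.6932860147082878
```

>>> apply_moves:
  motion:
    - {"gripper": 5, "translation": [0.8, -1.4, 0], "turn": 0}
    - {"gripper": 5, "translation": [0, 0, 2], "turn": 0}
    - {"gripper": 5, "translation": [0, 0, 2], "turn": 0}
    - {"gripper": 5, "translation": [0, 0, 2], "turn": 0}
    - {"gripper": 5, "translation": [0, 0, 2], "turn": 0}
    - {"gripper": 5, "translation": [0, 0, 0], "turn": 0}
    - {"gripper": 5, "translation": [0, 0, 0], "turn": 0}

```text
t: 9.58
ee_pos: [0.636, -0.0327, 0.1161]
eef_rot: [-0.0, 0.738, 0.675, -0.0]
wrist_force: [0.0, 0.1, -0.1]
opening: 0.0216
```

```bash
cat > v.py <<'E'
import sys
from h import *
k=sys.argv[1]
snap('wrist','w'+k);snap('side','s'+k);s=cv2.imread(f'pics/s{k}.png');w=cv2.imread(f'pics/w{k}.png')
c=np.zeros((540,800,3),np.uint8)
z=cv2.resize(w[150:240,220:300],None,fx=5,fy=5,interpolation=cv2.INTER_CUBIC);c[:450,:400]=cv2.convertScaleAbs(z,alpha=1.6)
z=cv2.resize(s[100:200,180:260],None,fx=5,fy=5,interpolation=cv2.INTER_CUBIC);c[:500,400:800]=z
cv2.imwrite(f'pics/w{k}z.png',c)
st=manip.state();print(st['ee_pos'],st['wrist_force'],st['t'])
E
python3 v.py 9
```

```text
[ 0.63620811 -0.03279988  0.11641552] [ 0.3462656  -0.02548132 -0.6748902 ] 9.6833
```

View pics/w9z.png

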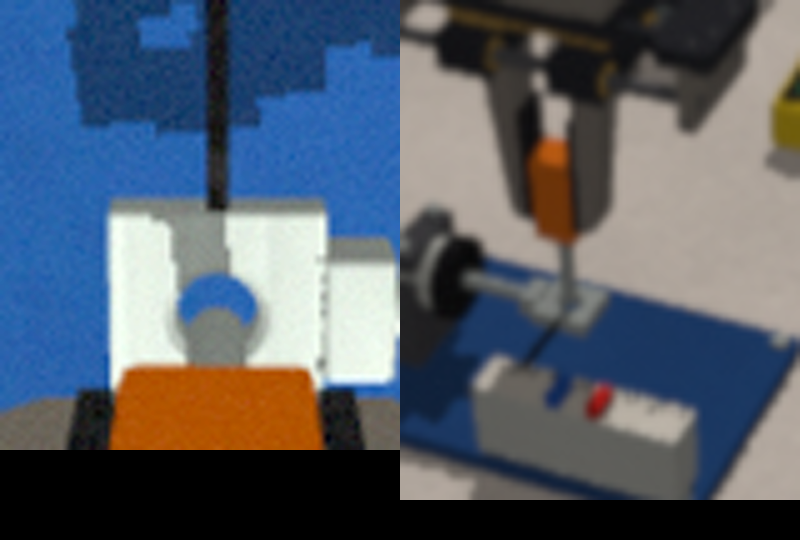

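The tip now sits at (216,316) over the hole centre at about (217,317), so I'm lowering it.

>>> apply_moves:
  motion:
    - {"gripper": 5, "translation": [0, 0, 3], "turn": 0}
    - {"gripper": 5, "translation": [0, 0, 3], "turn": 0}
    - {"gripper": 5, "translation": [0, 0, 3], "turn": 0}
    - {"gripper": 5, "translation": [0, 0, 0], "turn": 0}

```text
t: 10.02
ee_pos: [0.6355, -0.0326, 0.1063]
eef_rot: [-0.001, 0.738, 0.675, -0.0]
wrist_force: [-0.1, 0.9, -0.4]
opening: 0.0219
```

>>> apply_moves:
  motion:
    - {"gripper": 5, "translation": [0, 0, 4], "turn": 0}
    - {"gripper": 5, "translation": [0, 0, 4], "turn": 0}
    - {"gripper": 5, "translation": [0, 0, 4], "turn": 0}
    - {"gripper": 5, "translation": [0, 0, 3], "turn": 0}
    - {"gripper": 5, "translation": [0, 0, 0], "turn": 0}
    - {"gripper": 5, "translation": [0, 0, 0], "turn": 0}
    - {"gripper": 5, "translation": [0, 0, 0], "turn": 0}
    - {"gripper": 5, "translation": [0, 0, 0], "turn": 0}

```text
t: 10.68
ee_pos: [0.6364, -0.0329, 0.0927]
eef_rot: [0.0, 0.738, 0.675, 0.0]
wrist_force: [-0.1, 0.5, -1.0]
opening: 0.022
```

```bash
python3 v.py 10
```

```text
[ 0.6363717  -0.03282664  0.09268359] [-0.10179593  0.12513547 -1.80669483] 10.7833
```

View pics/w10z.png

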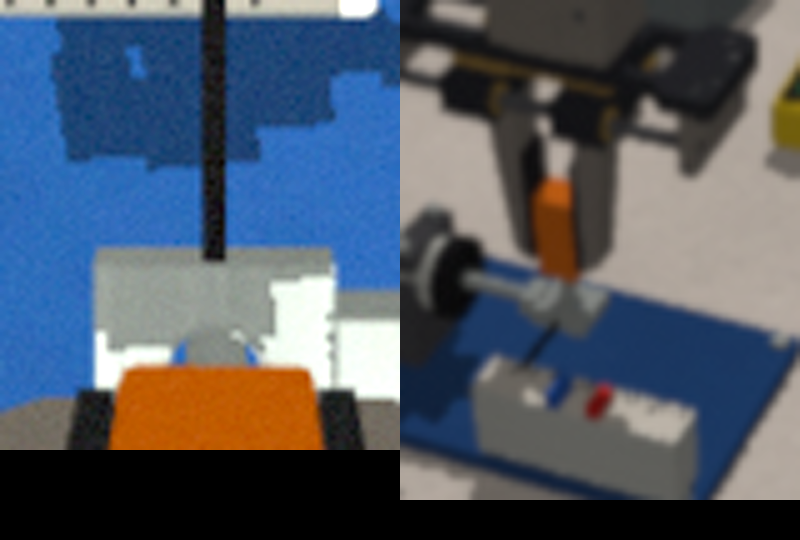

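View pics/w10.png

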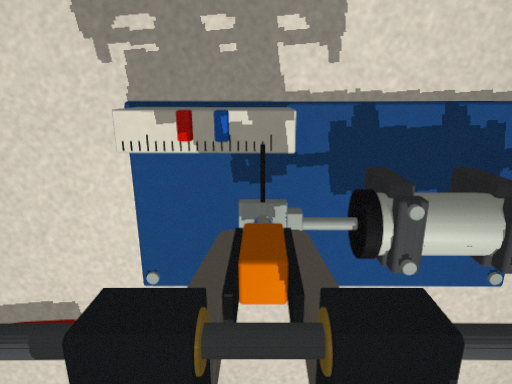

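The pin is in the hole, with blue visible on both sides of the shank at (262,219). The slide is still home and the force is small, so I'm starting the pull.

>>> apply_moves:
  motion:
    - {"gripper": 5, "translation": [0, -4, 0], "turn": 0}
    - {"gripper": 5, "translation": [0, -7, 0], "turn": 0}
    - {"gripper": 5, "translation": [0, -8, 0], "turn": 0}
    - {"gripper": 5, "translation": [0, -8, 0], "turn": 0}
    - {"gripper": 5, "translation": [0, -8, 0], "turn": 0}
    - {"gripper": 5, "translation": [0, -5, 0], "turn": 0}
    - {"gripper": 5, "translation": [0, 0, 0], "turn": 0}
    - {"gripper": 5, "translation": [0, 0, 0], "turn": 0}

```text
t: 11.45
ee_pos: [0.5965, -0.0293, 0.0929]
eef_rot: [0.001, 0.738, 0.674, 0.001]
wrist_force: [5.7, -0.3, -2.5]
opening: 0.0222
```

```bash
python3 v.py 11
python3 - <<'E'
import cv2
w=cv2.imread('pics/w11.png');cv2.imwrite('pics/w11y.png',cv2.resize(w[95:245,180:340],None,fx=4,fy=4,interpolation=cv2.INTER_CUBIC))
E
```

```text
[ 0.59682476 -0.02927667  0.09288736] [ 4.86700116  0.04672154 -2.48877512] 11.55
```

View pics/w11y.png

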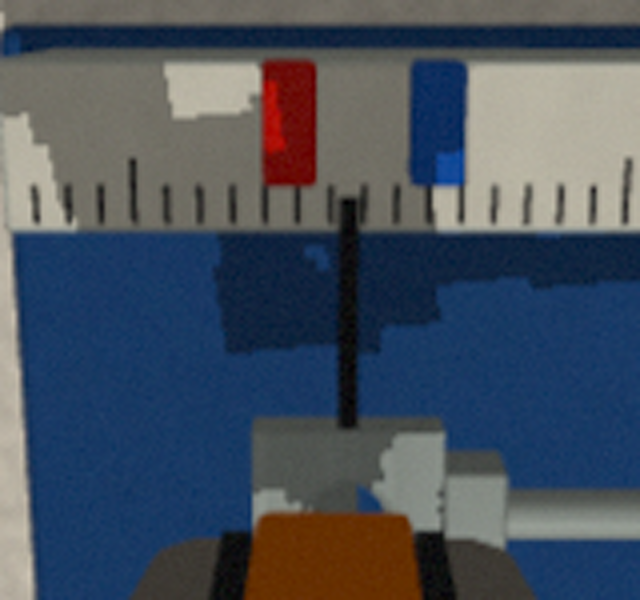

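View pics/w11z.png

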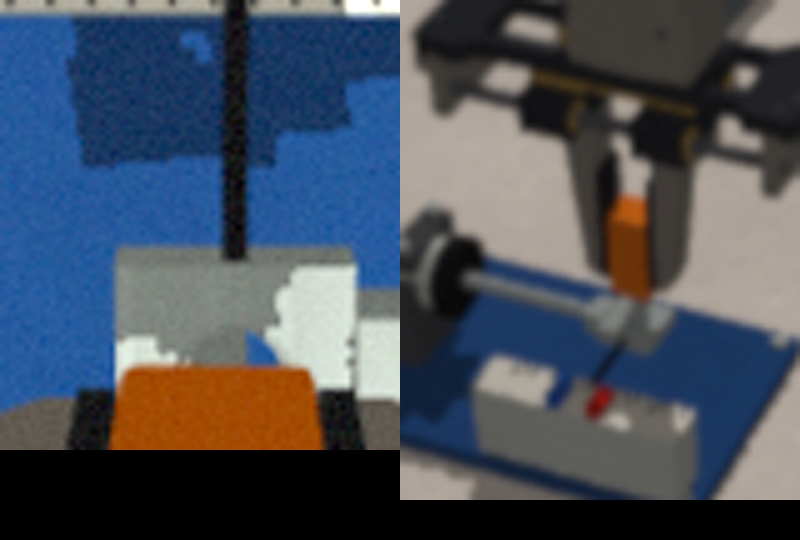

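```bash
cat > g.py <<'E'
from h import *
import sys
k,pu,pv,ru,rv,bu=sys.argv[1],*map(float,sys.argv[2:])
W=load('w'+k);z=lambda u,v:((u+.5)/4-.5+180,(v+.5)/4-.5+95)
P=onz(W,*z(pu,pv),.059);R=onz(W,*z(ru,rv),.063);B=onz(W,*z(bu,rv),.063)
for yaw in (-.085,-.092):
  X=np.array([np.cos(yaw),np.sin(yaw)]);print(P,R,(R-P)[:2]@X*1e3,'blue-red',(B-R)[:2]@X*1e3)
E
python3 g.py 11 347 205 290 122 438.5
```

```text
[0.60368481 0.01988711 0.059     ] [0.59650276 0.03320927 0.063     ] -8.287139707083714 blue-red 21.52642399425717
[0.60368481 0.01988711 0.059     ] [0.59650276 0.03320927 0.063     ] -8.375586217026317 blue-red 21.52673251170169
```

>>> apply_moves:
  motion:
    - {"gripper": 5, "translation": [0, -3, 0], "turn": 0}
    - {"gripper": 5, "translation": [0, -3, 0], "turn": 0}
    - {"gripper": 5, "translation": [0, -2.3, 0], "turn": 0}
    - {"gripper": 5, "translation": [0, 0, 0], "turn": 0}
    - {"gripper": 5, "translation": [0, 0, 0], "turn": 0}
    - {"gripper": 5, "translation": [0, 0, 0], "turn": 0}
    - {"gripper": 5, "translation": [0, 0, 0], "turn": 0}
    - {"gripper": 5, "translation": [0, 0, 0], "turn": 0}

```text
t: 12.22
ee_pos: [0.589, -0.0286, 0.093]
eef_rot: [0.001, 0.738, 0.674, 0.001]
wrist_force: [6.7, -1.3, -3.5]
opening: 0.0216
```

```bash
python3 v.py 12
python3 - <<'E'
import cv2
w=cv2.imread('pics/w12.png');cv2.imwrite('pics/w12y.png',cv2.resize(w[95:245,180:340],None,fx=4,fy=4,interpolation=cv2.INTER_CUBIC))
E
```

```text
[ 0.58898368 -0.02855091  0.09294411] [ 6.5272441   0.87362613 -3.08986417] 12.3167
```

View pics/w12y.png

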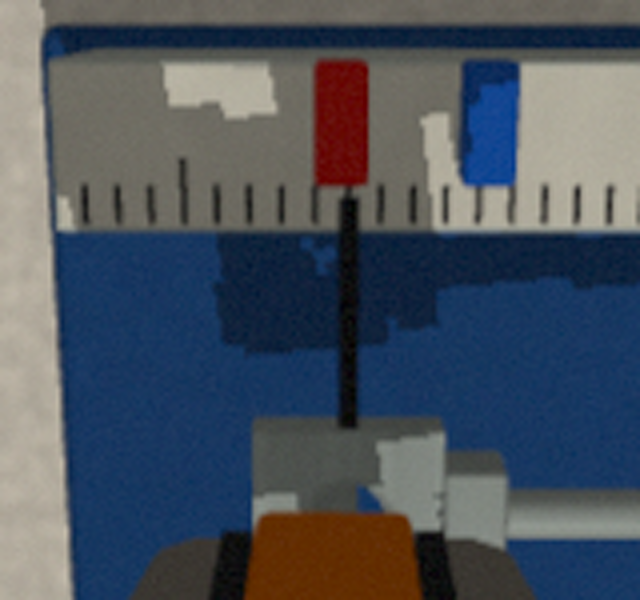

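View pics/w12z.png

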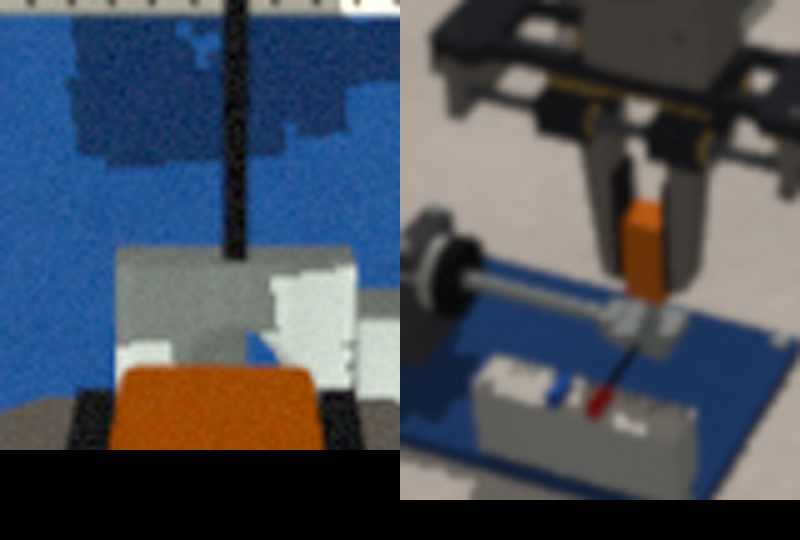

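```bash
python3 g.py 12 348 205 341 122 489
```

```text
[0.5962734 0.0205652 0.059    ] [0.59629981 0.03323698 0.063     ] -1.0494847629566586 blue-red 21.463941696475555
[0.5962734 0.0205652 0.059    ] [0.59629981 0.03323698 0.063     ] -1.1378562714716893 blue-red 21.464289763797346
```

>>> apply_moves:
  motion:
    - {"gripper": 5, "translation": [0, -1, 0], "turn": 0}
    - {"gripper": 5, "translation": [0, 0, 0], "turn": 0}
    - {"gripper": 5, "translation": [0, 0, 0], "turn": 0}
    - {"gripper": 5, "translation": [0, 0, 0], "turn": 0}
    - {"gripper": 5, "translation": [0, 0, 0], "turn": 0}
    - {"gripper": 5, "translation": [0, 0, 0], "turn": 0}
    - {"gripper": 5, "translation": [0, 0, 0], "turn": 0}
    - {"gripper": 5, "translation": [0, 0, 0], "turn": 0}

```text
t: 12.98
ee_pos: [0.5881, -0.0285, 0.0929]
eef_rot: [0.001, 0.738, 0.675, 0.001]
wrist_force: [6.5, -0.1, -4.1]
opening: 0.022
```

>>> apply_moves:
  motion:
    - {"gripper": 5, "translation": [0, 0, 0], "turn": 0}
    - {"gripper": 5, "translation": [0, 0, 0], "turn": 0}
    - {"gripper": 5, "translation": [0, 0, 0], "turn": 0}
    - {"gripper": 5, "translation": [0, 0, 0], "turn": 0}

```text
t: 13.32
ee_pos: [0.588, -0.0284, 0.0929]
eef_rot: [0.001, 0.738, 0.675, 0.001]
wrist_force: [6.7, -0.8, -2.7]
opening: 0.0217
```

```bash
python3 v.py 13
python3 - <<'E'
import cv2
w=cv2.imread('pics/w13.png');cv2.imwrite('pics/w13y.png',cv2.resize(w[95:245,180:340],None,fx=4,fy=4,interpolation=cv2.INTER_CUBIC))
E
```

```text
[ 0.58806248 -0.02847319  0.09292318] [ 6.43311525 -0.57731127 -2.995387  ] 13.4167
```

View pics/w13y.png

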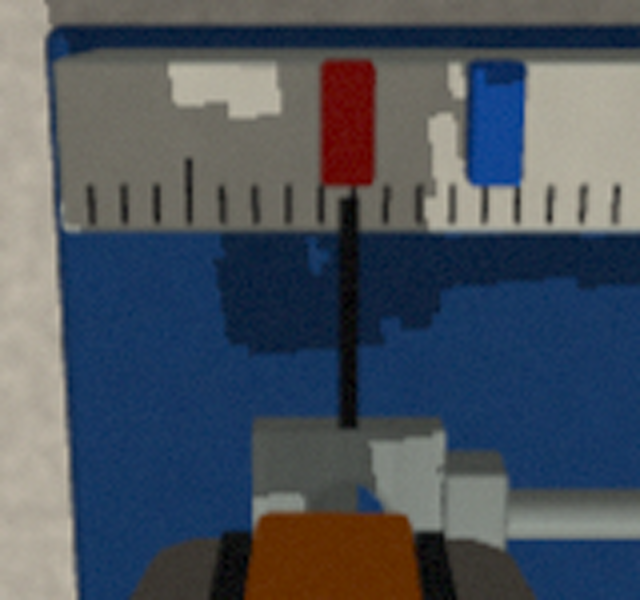

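View pics/s13.png

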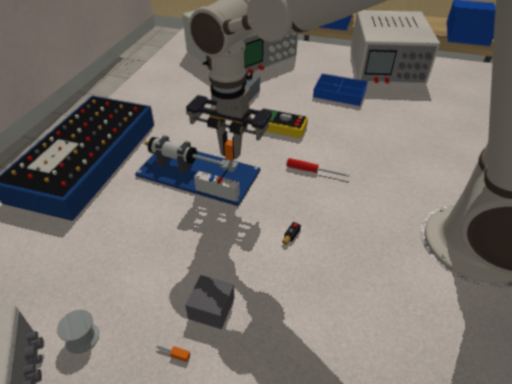

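The pointer is at x=348, level with the red block's centre at 347.5, and the pull force is a steady 6.5 N. The screwdriver, adaptor, meter and small pin are where they started. I'm handing the job in.

```bash
python3 g.py 13 348 205 347.5 122 496; python3 -c "
from rig import manip
s=manip.state();print(s['ee_pos'],s['wrist_force'],s['opening']);print(manip.close_job())"
```

```text
[0.59537432 0.02064546 0.059     ] [0.59633866 0.03323248 0.063     ] -0.10775036487920304 blue-red 21.538059243236642
[0.59537432 0.02064546 0.059     ] [0.59633866 0.03323248 0.063     ] -0.196111095285785 blue-red 21.53841671753002
[ 0.58806248 -0.02847319  0.09292318] [ 6.43311525 -0.57731127 -2.995387  ] 0.02192220294951102
the job is handed in; nothing more can be done
None
```

I took the 92 mm pin from the holder and lowered it through the eye with the slide still home. I then pulled the slide about 46 mm out to the red mark and handed the job in at about 13.4 s with the gripper still closed on the pin. No verdict is reported, so the points below are my own last checks.

- **Mark:** the pointer was within 0.2 mm of the red mark's centre in the wrist view.
- **Hold:** the pull on the wrist was a steady 6.5 N or so, about what the spring should give there. The fingers stood at 22 mm on the head.
- **Pin depth:** the end should stand at about 38 mm above the table, about 16 mm below the lug. I worked this out from the tool height; the end under the lug is hidden from the camera and was not seen.
- **Other things:** the screwdriver, adaptor, meter and small pin looked unmoved in the last side picture.

**Disagreements:**
- The fixed cameras and the wrist camera differed by 2–4 mm on where the eye and pin stood.
- The side camera also disagreed on where the tip was relative to the eye.
- I used the wrist camera for both, and the pin went in with very little force.

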